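# Line up the reagent bottles by height

### The arm

A 7-joint arm with a two-finger parallel gripper is mounted at the origin on a cart in front of the work surface, level with it; the furniture and walls round the work are solid. World frame = base frame: x ahead of the robot, y to its left, z up, the work surface at z = 0. Lengths are in m, angles in rad, forces in N, time in s.
With the tool pointing down it reaches from about 0.35 to 0.9 m from the base axis. Payload 7.2 kg.
Tool frame: the origin (TCP) lies midway between the tips of the shut fingers; the grasp point (between the pads) lies 19 mm behind it (manip.grip_point_offset is the distance from the TCP to the grasp point, in m); z points along the fingers, y is the direction in which the jaws open and shut (so a half turn about z gives the same grasp; the last joint's range is limited). The gripper opens to 85 mm and grips with 20 to 120 N. Pads are 22 mm wide; open, the fingers measure 114 mm over their backs; the gripper's body (76 mm by 85 mm) begins 54 mm behind the grasp point. The pads swing forward as they close: fully open they stand 13 mm farther back than shut.
Start: joints at [1.274, 0.411, -0.013, 1.596, 0.006, 1.134, -0.082], TCP at [0.142, -0.609, 0.231] pointing down, gripper open.
Joint ranges: [-2.95, 2.95], [-0.29, 1.99], [-1.47, 1.44], [0.14, 2.54], [-1.03, 4.17], [0.13, 1.85], [-2.86, 2.86]. Speed limits (rad/s): [2.39, 2.39, 3.01, 3.01, 3.14, 3.14, 3.14].

### API

Orientations are given as a rotation vector (axis times angle).
In Python, from plant import manip gives the robot as it stands.
- The arm moves only by the shell command python3 -m pendant 'ROWS'. ROWS is JSON, a list of rows, each a list of 5 numbers: the opening, from 0 (shut) to 1 (fully open), then the shift along the tool's x, y, z in m, then the turn about the tool's z in degrees. A call has 1 to 10 rows; each row is the pose to reach, as a shift and turn from the pose commanded when the call began, along the tool's axes at that moment; what a row does not reach only later rows make up. A row lasts 1/10 s, in which the tool goes at most 50 mm and 8.59 degrees, less where a joint would pass 70% of its speed; a pose out of reach is approached as far as the arm can. A call with a gripper value outside its range is refused whole. The fingers move at their own pace and stop on an object; the grip force is fixed at half the most. Time passes only in rows, so rows that repeat a pose let the fingers close. It gives the time, the measured TCP pose, the force and the opening at its end, in the units of the state.
- manip.observe(): the state, without advancing time (a new reading comes with each control period).
- manip.snapshot(name): name is "scene" or "top"; returns a dict with "pixels" (480x640x3 uint8, red, green, blue), "z_map" (480x640 float32, m along the optical axis (not along the pixel's ray), 0 where there is no reading), "mtx" (3x3 intrinsics, pixels), "world_from_camera" (4x4, takes a point from camera to world coordinates). Camera axes: x right, y up, looking along -z (the intrinsics and any distortion apply to the point x, -y, -z); pixel columns grow to the right and rows downward; lengths in m; the calibration is good to about 2 mm. A picture is of the moment at which its call begins.
- manip.job_done(): hands the job in, once; it reports no verdict.
Trained networks look in a picture, given as the dict that the camera call returned (one of the last four; its "shot" number tells which), for a name from the list of things; names that differ only in an ending like _2 or _b are one class to them, and where a whole thing is asked for, a point or a joint stands for the part that bears it (a point fixed in the world has none). Each returns a list of dicts, best first, with "confidence" (0 to 1); they miss things now and then, are a little off and sometimes report something else, mostly with a low value. They report only what shows in the picture. A call takes as long as a camera call. They do not tell look-alikes from the thing itself.
- manip.find_in(picture, name): "location" ([x, y, z] in m, in the coordinates of the camera as it stood for that picture, good to about 4 mm: the middle of the surface that is visible of it).
- manip.landmark_of(picture, name): "location" ([x, y, z] in m, in the coordinates of the camera as it stood for that picture, good to about 4 mm: a listed point, or the origin of a listed thing).
The state is a dict: "time": time; "q": joint angles; "qd": joint speeds; "effort": joint torques, N m; "tcp_pos": TCP position; "tcp_rot": TCP orientation; "ft_force": force on the tool from outside, world axes, zero at the start; "moment": the same for the moment, N m; "grip_width": opening from 0.0 (shut) to 1.0 (fully open).
Only numpy, scipy, OpenCV 4.12 (cv2) and the standard library are available. Lean on these libraries where they do the work, as an engineer would, in place of code of your own. Each camera call takes 0.05 s, during which the arm holds its last target. There are 200 camera calls.

### The job

Line the four bottles up by height on the four black pads of the white board, one upright in the middle of each pad: the tallest on the pad next to the tall upright end plate, then ever shorter, down to the shortest on the pad at the other end. Do not knock any bottle over, and leave the bench timer where it is.

Things in the scene. Friction and masses are not known exactly. Their poses are not given: they have to be found in the camera images.
- red_cap_bottle: small amber glass bottle with a red screw cap, 72 mm tall, the shortest of the four; body 37 mm in diameter up to 40 mm, cap 28 mm in diameter from 57 to 71 mm above its underside; about 70 g. Origin: centre of its underside; z up; round, so its yaw does not matter. Stands upright on the bench at the start.
- white_bottle: opaque white plastic dropper bottle, 83 mm tall; body 41 mm in diameter up to 50 mm, narrow white cap 18 mm in diameter from 52 to 82 mm; about 60 g. Origin: centre of its underside; z up; round, so its yaw does not matter. Stands upright on the bench at the start.
- clear_bottle: clear glass bottle with a blue screw cap, 102 mm tall; body 56 mm in diameter up to 60 mm, cap 36 mm in diameter from 81 to 102 mm; about 190 g. Origin: centre of its underside; z up; round, so its yaw does not matter. Stands upright on the bench at the start.
- slim_amber_bottle: slim amber glass bottle with a blue screw cap, 142 mm tall, the tallest of the four; body 52 mm in diameter up to about 92 mm, cap 33 mm in diameter from 113 to 142 mm; about 300 g. Origin: centre of its underside; z up; round, so its yaw does not matter. Stands upright on the bench at the start.
- pad_1: one of four alike flat black rubber standing pads, round, 72 mm across and 3 mm thick, in a straight row 85 mm apart (centre to centre) on a white plastic board 430 mm long, 88 mm wide, its top 18 mm above the bench; the pad at the left end of the row as the robot sees it. The pads are fixed; their tops lie 21 mm above the bench. Origin: centre of the pad's underside; z up, y along the row from pad_4 towards pad_1, x across the row
- pad_2: one of four alike flat black rubber standing pads, round, 72 mm across and 3 mm thick, in a straight row 85 mm apart (centre to centre) on a white plastic board 430 mm long, 88 mm wide, its top 18 mm above the bench; second from the left. The pads are fixed; their tops lie 21 mm above the bench. Origin: centre of the pad's underside; z up, y along the row from pad_4 towards pad_1, x across the row
- pad_3: one of four alike flat black rubber standing pads, round, 72 mm across and 3 mm thick, in a straight row 85 mm apart (centre to centre) on a white plastic board 430 mm long, 88 mm wide, its top 18 mm above the bench; third from the left. The pads are fixed; their tops lie 21 mm above the bench. Origin: centre of the pad's underside; z up, y along the row from pad_4 towards pad_1, x across the row
- pad_4: one of four alike flat black rubber standing pads, round, 72 mm across and 3 mm thick, in a straight row 85 mm apart (centre to centre) on a white plastic board 430 mm long, 88 mm wide, its top 18 mm above the bench; the pad at the right end of the row. The pads are fixed; their tops lie 21 mm above the bench. Origin: centre of the pad's underside; z up, y along the row from pad_4 towards pad_1, x across the row
- end_plate: tall upright aluminium plate across one end of the white board, 80 mm wide across the row, 6 mm thick, rising 72 mm above the board's top (90 mm above the bench), fixed, 67.5 mm beyond the centre of the nearest pad. It stands at the left end (by pad_1) or at the right end (by pad_4); the opposite end has only a low aluminium block, 12 mm high. Origin: centre of its underside, on the board's top; z up, y along the row
- timer: small white bench timer with a display, 46x68x52 mm, standing loose on the bench to the right of the board; not to be moved. Origin: centre of its underside; z up
Not all that is in view belongs to the job. What is shaped like the slim_amber_bottle but green or pink is not meant.

How it is judged:
At the end, for the whole second after the job is handed in: Each bottle stands upright (within 0.08 rad) and at rest on its own pad, within 12 mm of the pad's centre, released: the slim amber bottle on the pad next to the tall end plate, then the clear bottle, then the white bottle, and the red-capped bottle on the pad at the other end (((horizontal distance between end_plate and pad_1 below 0.1 m and horizontal distance between red_cap_bottle and pad_4 below 0.012 m and horizontal distance between white_bottle and pad_3 below 0.012 m and horizontal distance between clear_bottle and pad_2 below 0.012 m and horizontal distance between slim_amber_bottle and pad_1 below 0.012 m) or (horizontal distance between end_plate and pad_4 below 0.1 m and horizontal distance between red_cap_bottle and pad_1 below 0.012 m and horizontal distance between white_bottle and pad_2 below 0.012 m and horizontal distance between clear_bottle and pad_3 below 0.012 m and horizontal distance between slim_amber_bottle and pad_4 below 0.012 m)) and height (world z) of red_cap_bottle between 0.017 and 0.026 m and angle between each of red_cap_bottle, white_bottle, clear_bottle, slim_amber_bottle's own z axis and vertical below 0.08 rad and linear speed of each of red_cap_bottle, white_bottle, clear_bottle, slim_amber_bottle below 0.02 m/s and angular speed of each of red_cap_bottle, white_bottle, clear_bottle, slim_amber_bottle below 0.2 rad/s and height (world z) of white_bottle between 0.017 and 0.026 m and height (world z) of clear_bottle between 0.017 and 0.026 m and height (world z) of slim_amber_bottle between 0.017 and 0.026 m); the robot touches nothing.
It fails at once if a bottle is knocked over (angle between any of red_cap_bottle, white_bottle, clear_bottle, slim_amber_bottle's own z axis and vertical above 0.8 rad).
It fails at once if the timer is moved by more than 20 mm (distance of timer from where it was at the start of the episode above 0.02 m).
It also fails if it takes over 102 s, if anything falls off the work surface, if the arm or the gripper's body presses on something with over 40 N, if the wrist force passes 120 N, or if a joint passes its speed limit or range.

## Working session

There is one attempt and no reset: what is moved stays moved. The work goes in short steps, Python scripts to look and compute and a shell command to move; the robot and the scene stay as the last step left them, time stands still between calls to the robot, and variables do not carry over. Pictures are saved under pics/ and viewed, about 12 in all and at most 16, crops included, and the job is handed in when it is done.

```bash
mkdir -p pics; cat > h.py <<'E'
from plant import manip
import numpy as np, cv2
def w(s,p): return (s["world_from_camera"]@np.r_[p,1])[:3]
def pix(s,P):
    c=np.linalg.inv(s["world_from_camera"])@np.r_[P,1]; v=s["mtx"]@np.array([c[0],-c[1],-c[2]]); return (v[:2]/v[2]).round(0)
def cloud(s):
    z=s["z_map"]; h,wd=z.shape; u,v=np.meshgrid(np.arange(wd),np.arange(h)); K=s["mtx"]
    p=np.stack([(u-K[0,2])/K[0,0]*z,-(v-K[1,2])/K[1,1]*z,-z,np.ones_like(z)],-1)
    return (p@s["world_from_camera"].T)[...,:3]
E
python3 - <<'E'
from h import *
o=manip.observe();print(o["time"],o["tcp_pos"],o["tcp_rot"],o["grip_width"])
N="red_cap_bottle white_bottle clear_bottle slim_amber_bottle pad_1 pad_2 pad_3 pad_4 end_plate timer".split()
for c in ("scene","top"):
    s=manip.snapshot(c);cv2.imwrite(f"pics/{c}0.png",s["pixels"][...,::-1]);print(c,s["mtx"][0],s["world_from_camera"].round(2).tolist())
    for n in N:
        for f in ("landmark_of","find_in"):
            for d in getattr(manip,f)(s,n)[:4]:
                P=w(s,d["location"]);print(n,f[:4],round(d["confidence"],2),P.round(3),pix(s,P))
E
```

```text
0.0 [ 0.14156817 -0.60823333  0.230429  ] [-3.11944677e+00 -3.58367744e-01  5.21610860e-04] 1.0002181992300294
scene [615.88264598   0.         325.80232371] [[0.94, 0.25, -0.24, 0.24], [-0.35, 0.7, -0.62, -0.74], [0.02, 0.66, 0.75, 0.93], [0.0, 0.0, 0.0, 1.0]]
red_cap_bottle land 0.69 [ 0.453 -0.012  0.001] [287. 274.]
red_cap_bottle find 0.82 [ 0.448 -0.026  0.046] [286. 265.]
red_cap_bottle find 0.19 [0.462 0.1   0.087] [272. 203.]
white_bottle land 0.6 [ 0.458  0.261 -0.002] [251. 184.]
white_bottle find 0.87 [0.45  0.251 0.043] [247. 173.]
clear_bottle land 0.7 [ 0.465 -0.153  0.001] [317. 329.]
clear_bottle land 0.68 [ 0.453 -0.014  0.005] [287. 273.]
clear_bottle land 0.37 [ 0.605 -0.043  0.018] [366. 260.]
clear_bottle find 0.81 [ 0.456 -0.168  0.066] [315. 316.]
slim_amber_bottle land 0.95 [0.468 0.118 0.002] [274. 226.]
slim_amber_bottle land 0.88 [0.602 0.284 0.   ] [308. 164.]
slim_amber_bottle land 0.6 [0.378 0.182 0.002] [224. 216.]
slim_amber_bottle land 0.59 [0.368 0.071 0.002] [233. 254.]
slim_amber_bottle find 0.88 [0.596 0.27  0.088] [308. 137.]
slim_amber_bottle f
[... 3961 characters left out ...]
ad_3 find 0.77 [ 0.601 -0.125  0.023] [366. 204.]
pad_3 find 0.72 [0.611 0.13  0.022] [254. 198.]
pad_4 land 0.81 [0.608 0.046 0.017] [291. 200.]
pad_4 land 0.59 [ 0.608 -0.043  0.019] [330. 201.]
pad_4 land 0.58 [0.615 0.129 0.019] [254. 196.]
pad_4 find 0.87 [0.609 0.044 0.022] [292. 200.]
pad_4 find 0.77 [ 0.603 -0.041  0.021] [329. 203.]
pad_4 find 0.77 [ 0.601 -0.125  0.023] [366. 204.]
pad_4 find 0.72 [0.611 0.13  0.022] [254. 198.]
end_plate land 0.62 [0.615 0.197 0.019] [224. 196.]
end_plate land 0.51 [0.47  0.115 0.003] [260. 260.]
end_plate find 0.65 [0.617 0.194 0.051] [223. 193.]
timer land 0.65 [ 0.641 -0.304 -0.002] [443. 190.]
timer find 0.79 [ 0.636 -0.299  0.032] [445. 190.]
```

View pics/scene0.png

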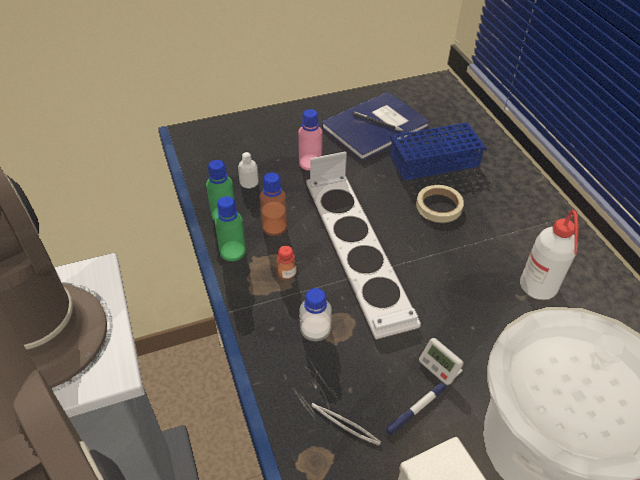

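View pics/top0.png

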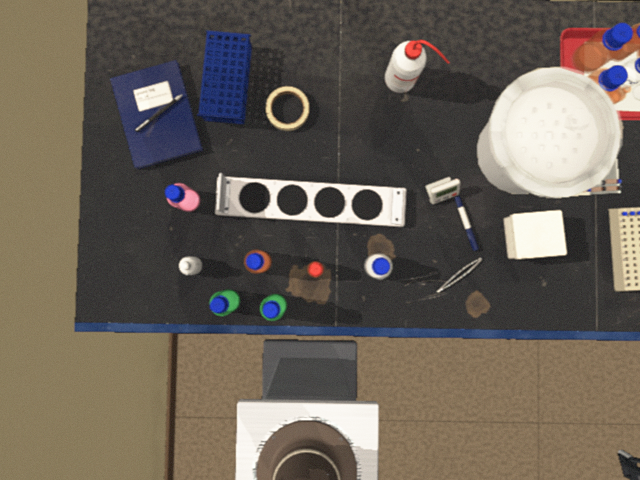

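The scene view shows the amber bottle at (273,204). Its look-alikes are green at (220,190) and (230,230) and pink at (310,140). The white bottle is at (248,172), the red-capped at (286,264) and the clear at (316,316). The end plate is at (328,167), which is the pad_1 end. The amber one fits because it has amber glass and a blue cap. Next I'll confirm that in a crop and measure the caps and pads by depth in both views.

```bash
python3 - <<'E'
from h import *
B=dict(red=(.454,-.01,.072,.057),white=(.455,.262,.083,.055),clear=(.465,-.15,.102,.081),amber=(.468,.113,.142,.113),green1=(.379,.184,.142,.113),green2=(.37,.075,.142,.113),pink=(.601,.283,.142,.113))
S={c:manip.snapshot(c) for c in ("scene","top")}
for c,s in S.items():
    C=cloud(s); hsv=cv2.cvtColor(s["pixels"],cv2.COLOR_RGB2HSV)
    print(c)
    for n,(x,y,h,lo) in B.items():
        m=(np.hypot(C[...,0]-x,C[...,1]-y)<.035)&(C[...,2]>lo-.01)
        P=C[m]
        if len(P)<5: print(n,"few",len(P));continue
        zt=np.percentile(P[:,2],97); T=P[P[:,2]>zt-.005]
        (cx,cy),r=cv2.minEnclosingCircle(T[:,:2].astype(np.float32))
        print(n,"top z",zt.round(4),"mean",T[:,:2].mean(0).round(4),"circ",round(cx,4),round(cy,4),round(r,4),len(T))
    m=(C[...,2]>.01)&(C[...,2]<.032)&(abs(C[...,0]-.607)<.06)&(C[...,1]>-.19)&(C[...,1]<.19)&(hsv[...,2]<70)
    k,l,st,cen=cv2.connectedComponentsWithStats(m.astype(np.uint8))
    for i in range(1,k):
        if st[i,4]>150:
            P=C[l==i];(cx,cy),r=cv2.minEnclosingCircle(P[:,:2].astype(np.float32));print("pad",P.mean(0).round(4),"circ",round(cx,4),round(cy,4),round(r,4),st[i,4])
im=S["scene"]["pixels"][95:345,190:400,::-1]
cv2.imwrite("pics/crop1.png",cv2.resize(im,None,fx=2.3,fy=2.3,interpolation=cv2.INTER_CUBIC))
from scipy.spatial.transform import Rotation as R
o=manip.observe();print(R.from_rotvec(o["tcp_rot"]).as_matrix().round(3),manip.grip_point_offset)
E
```

```text
scene
red top z 0.0744 mean [ 0.4513 -0.0139] circ 0.4519 -0.0139 0.0134 110
white top z 0.0831 mean [0.4543 0.2642] circ 0.4548 0.2673 0.0102 39
clear top z 0.1044 mean [ 0.4608 -0.1529] circ 0.4604 -0.1522 0.0181 254
amber top z 0.1439 mean [0.4661 0.1111] circ 0.4677 0.1109 0.0167 146
green1 top z 0.1439 mean [0.3768 0.1806] circ 0.3761 0.1817 0.0175 144
green2 top z 0.1439 mean [0.3684 0.0756] circ 0.3679 0.0766 0.0175 163
pink top z 0.1446 mean [0.6021 0.2785] circ 0.604 0.2799 0.0174 107
pad [0.6107 0.1267 0.0219] circ 0.612 0.1269 0.038 560
pad [0.6081 0.0418 0.0217] circ 0.6065 0.0425 0.0355 387
pad [ 0.6016 -0.0417  0.0219] circ 0.6029 -0.0427 0.0363 239
top
red top z 1.1975 mean [ 0.4647 -0.0064] circ 0.4647 -0.0064 0.0001 1237
white top z 0.0855 mean [0.4557 0.2674] circ 0.4564 0.2672 0.0085 41
clear top z 0.1059 mean [ 0.4625 -0.15  ] circ 0.4624 -0.1497 0.017 155
amber top z 0.1455 mean [0.4674 0.114 ] circ 0.4676 0.114 0.0159 159
green1 top z 0.1457 mean [0.3785 0.1845] circ 0.3792 0.1838 0.0157 151
green2 top z 0.1458 mean [0.3705 0.0784] circ 0.3704 0.0784 0.0157 152
pink top z 0.1457 mean [0.6044 0.2821] circ 0.6055 0.2817 0.0156 153
pad [0.6123 0.1292 0.0222] circ 0.6125 0.1288 0.034 687
pad [0.6085 0.0439 0.0222] circ 0.6082 0.0441 0.0338 669
pad [ 0.6047 -0.0408  0.0222] circ 0.6046 -0.041 0.0334 665
pad [ 0.601  -0.1255  0.0221] circ 0.601 -0.1256 0.0333 662
[[ 0.974  0.227  0.   ]
 [ 0.227 -0.974 -0.   ]
 [-0.     0.    -1.   ]] 0.0187
```

View pics/crop1.png

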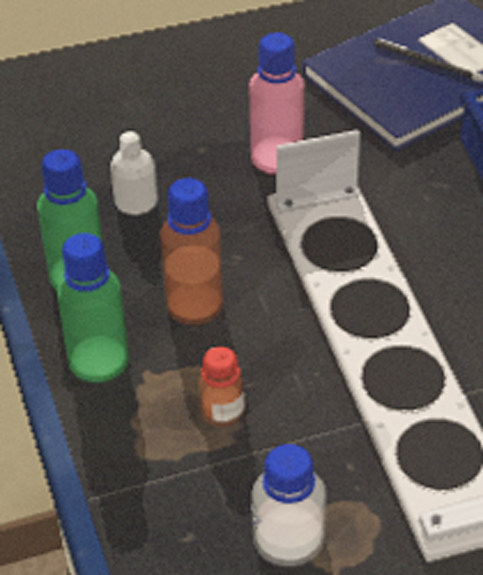

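The crop confirms it: the amber bottle with the blue cap at crop (190,250) is the right one. Tops measure about 2 mm high in both views and agree with the stated heights. Pad tops are at 0.022 and the row runs straight. I'll place red first, turning the jaws to lie across the row.

```bash
R='import json'; python3 -m pendant '[[1,0.43,-0.51,0,-77],[1,0.43,-0.51,0,-77],[1,0.43,-0.51,0,-77],[1,0.43,-0.51,0,-77],[1,0.43,-0.51,0,-77],[1,0.43,-0.51,0,-77],[1,0.43,-0.51,0,-77],[1,0.43,-0.51,0,-77],[1,0.43,-0.51,0,-77],[1,0.43,-0.51,0,-77]]'
cat > st.py <<'E'
# pose and tool-frame shift to a target TCP x y z (jaws along world x)
from h import *; import sys
from scipy.spatial.transform import Rotation as Ro
o=manip.observe(); M=Ro.from_rotvec(o["tcp_rot"]).as_matrix()
print("t",round(o["time"],2),"tcp",np.round(o["tcp_pos"],4),"y-axis",M[:,1].round(3),"grip",round(o["grip_width"],3),"f",np.round(o["ft_force"],1),"q7",round(o["q"][6],2))
a=[float(v) for v in sys.argv[1:4]]
if a:
    y=M[:,1]; yaw=np.degrees(np.arctan2(y[1],y[0]))
    print("shift",(M.T@(np.array(a)-o["tcp_pos"])).round(4),"turn",round(yaw,2))
E
python3 st.py 0.452 -0.012 0.2
```

```text
time: 3.2
tcp_pos: [0.3695, -0.1616, 0.2317]
tcp_rot: [2.213, 2.228, -0.0]
ft_force: [1.3, -0.3, 0.2]
grip_width: 0.999
t 3.2 tcp [ 0.3695 -0.1616  0.2317] y-axis [1.    0.007 0.001] grip 0.999 f [ 1.3 -0.3  0.2] q7 0.27
shift [0.149  0.0835 0.0317] turn 0.39
```

```bash
python3 -m pendant '[[1,0.149,0.083,0,0.4],[1,0.149,0.083,0,0.4],[1,0.149,0.083,0,0.4],[1,0.149,0.083,0,0.4],[1,0.149,0.083,0,0.4],[1,0.149,0.083,0.04,0.4],[1,0.149,0.083,0.08,0.4],[1,0.149,0.083,0.1,0.4],[1,0.149,0.083,0.1,0.4],[1,0.149,0.083,0.1,0.4]]' >/dev/null
python3 st.py 0.452 -0.012 0.014
python3 - <<'E'
from h import *
s=manip.snapshot("scene");cv2.imwrite("pics/a.png",cv2.resize(s["pixels"][130:390,180:440,::-1],None,fx=2.2,fy=2.2))
E
```

```text
t 4.2 tcp [ 0.4517 -0.0148  0.1318] y-axis [ 1.    -0.006 -0.   ] grip 1.001 f [-0.2 -0.4  0.1] q7 -0.34
shift [0.0028 0.0004 0.1178] turn -0.34
```

View pics/a.png

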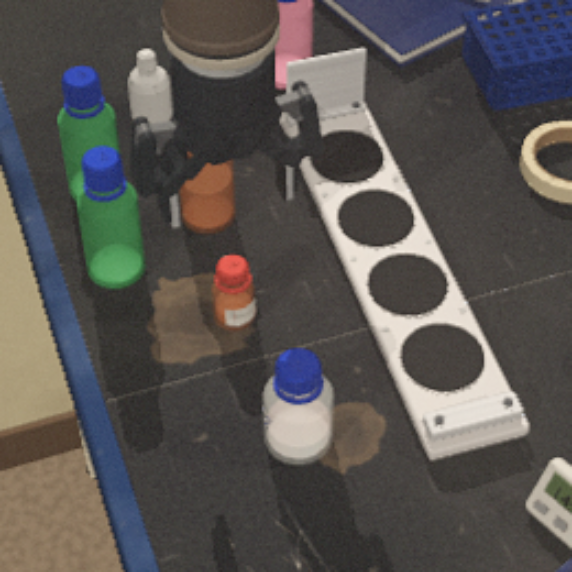

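The open fingers, tips at crop (175,200) and (290,180), are centred above the red cap at (232,268). I'll go down and grip it by the body.

```bash
python3 -m pendant '[[1,0.003,0,0.04,0],[1,0.003,0,0.08,0],[1,0.003,0,0.105,0],[1,0.003,0,0.118,0],[1,0.003,0,0.118,0],[0.2,0.003,0,0.118,0],[0.2,0.003,0,0.118,0],[0.2,0.003,0,0.118,0],[0.2,0.003,0,0.118,0],[0.2,0.003,0,0.118,0]]' >/dev/null
python3 st.py; python3 -m pendant '[[0.2,0,0,0,0],[0.2,0,0,0,0],[0.2,0,0,0,0],[0.2,0,0,0,0],[0.2,0,0,0,0]]'>/dev/null; python3 st.py 0.600 -0.126 0.15
```

```text
t 5.25 tcp [ 0.4525 -0.0114  0.0146] y-axis [ 1.    -0.005  0.002] grip 0.402 f [-3.4 -0.2 12.5] q7 -0.54
t 5.75 tcp [ 0.4525 -0.0113  0.0146] y-axis [ 1.    -0.005  0.002] grip 0.407 f [-1.9 -0.3 12.3] q7 -0.54
shift [-0.114   0.1484 -0.135 ] turn -0.3
```

```bash
python3 -m pendant '[[0.2,0,0,-0.03,0],[0.2,0,0,-0.07,0],[0.2,0,0,-0.09,0],[0.2,-0.03,0.04,-0.09,0],[0.2,-0.06,0.08,-0.09,0],[0.2,-0.09,0.12,-0.09,0],[0.2,-0.114,0.148,-0.09,0],[0.2,-0.114,0.148,-0.09,0],[0.2,-0.114,0.148,-0.09,0],[0.2,-0.114,0.148,-0.09,0]]' >/dev/null
python3 st.py 0.600 -0.126 0.037
python3 - <<'E'
from h import *
s=manip.snapshot("scene");cv2.imwrite("pics/b.png",cv2.resize(s["pixels"][130:390,220:480,::-1],None,fx=2.2,fy=2.2))
E
```

```text
t 6.75 tcp [ 0.5983 -0.1249  0.1033] y-axis [ 1.    -0.004 -0.001] grip 0.403 f [ 0.6  0.1 -0.4] q7 -0.2
shift [-0.0011  0.0017  0.0663] turn -0.23
```

View pics/b.png

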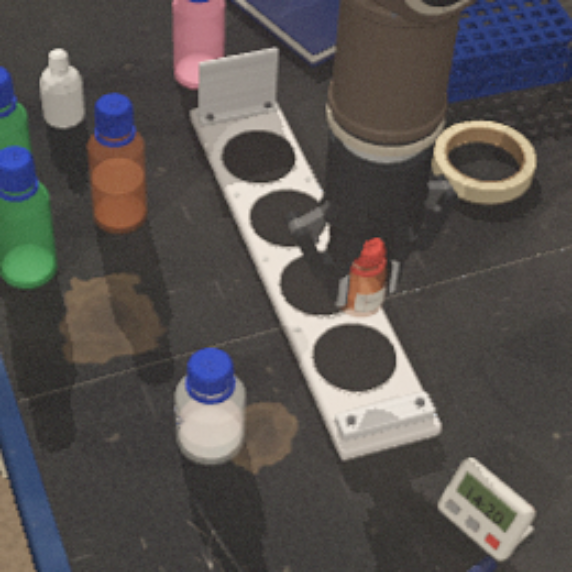

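```bash
cat > cap.py <<'E'
# colour-blob cloud of the held/placed bottle: python3 cap.py x y zlo zhi radius
from h import *; import sys
x,y,lo,hi,r=map(float,sys.argv[1:6])
for c in ("scene","top"):
    s=manip.snapshot(c);C=cloud(s)
    m=(np.hypot(C[...,0]-x,C[...,1]-y)<r)&(C[...,2]>lo)&(C[...,2]<hi);P=C[m]
    if len(P)<8: print(c,len(P));continue
    zt=np.percentile(P[:,2],97);T=P[P[:,2]>zt-.005]
    (cx,cy),rr=cv2.minEnclosingCircle(T[:,:2].astype(np.float32))
    print(c,"top",zt.round(4),"centre",round(cx,4),round(cy,4),"r",round(rr,4),len(T),"mean",T[:,:2].mean(0).round(4))
E
python3 - <<'E'
from h import *
s=manip.snapshot("scene")
for z in (.089,.11,.145,.161): print(z,pix(s,[.598,-.125,z]), ((pix(s,[.598,-.125,z])-[220,130])*2.2).round())
C=cloud(s);h=cv2.cvtColor(s["pixels"],cv2.COLOR_RGB2HSV)
m=((h[...,0]<5)|(h[...,0]>175))&(h[...,1]>190)&(h[...,2]>150)&(np.hypot(C[...,0]-.598,C[...,1]+.125)<.05)
P=C[m];print(len(P),P.min(0).round(4),P.max(0).round(4),P.mean(0).round(4))
T=P[P[:,2]>P[:,2].max()-.006];print(T.mean(0).round(4))
E
```

```text
0.089 [382. 268.] [356. 304.]
0.11 [383. 260.] [359. 286.]
0.145 [385. 247.] [363. 257.]
0.161 [386. 240.] [365. 242.]Traceback (most recent call last):
  File "<stdin>", line 6, in <module>
    return umr_minimum(a, axis, None, out, keepdims, initial, where)
ValueError: zero-size array to reduction operation minimum which has no identity
```

```bash
python3 - <<'E'
from h import *
for c in ("scene","top"):
    s=manip.snapshot(c);C=cloud(s);p=s["pixels"].astype(int)
    m=(p[...,0]>120)&(p[...,0]>2.2*p[...,1])&(p[...,0]>2.2*p[...,2])
    k,l,st,cen=cv2.connectedComponentsWithStats(m.astype(np.uint8))
    for i in range(1,k):
        P=C[l==i]
        if st[i,4]>15 and abs(P[:,1].mean()+.125)<.1 and abs(P[:,0].mean()-.6)<.1: print(c,st[i],np.median(P,0).round(4),P.min(0).round(3),P.max(0).round(3)); 
    q=np.array([.598,-.125,.15]);u,v=pix(s,q).astype(int);print(c,(u,v),p[v-2,u+2],C[v-2,u+2].round(3), pix(s,q))
E
```

```text
scene [380 238  16  18 153] [ 0.599  -0.1349  0.1577] [ 0.244 -0.744  0.133] [ 0.616 -0.121  0.925]
scene (np.int64(386), np.int64(245)) [202  85  74] [ 0.597 -0.134  0.164] [386. 245.]
top (np.int64(373), np.int64(199)) [87 72 64] [ 0.555 -0.087  0.509] [373. 199.]
```

```bash
python3 -m pendant '[[0.2,-0.001,0,0.03,0],[0.2,-0.001,0,0.05,0],[0.2,-0.001,0,0.058,0],[0.2,-0.001,0,0.058,0],[0.2,-0.001,0,0.058,0]]' >/dev/null
python3 st.py 0.600 -0.126 0.037
python3 - <<'E'
from h import *
s=manip.snapshot("scene");im=cv2.resize(s["pixels"][235:345,325:435,::-1],None,fx=5,fy=5,interpolation=cv2.INTER_CUBIC)
for P in ([.600,-.126,.021],[.5983,-.1255,.029]):
    u=((pix(s,P)-[325,235])*5).astype(int);print(u)
cv2.imwrite("pics/c.png",im)
E
```

```text
t 7.45 tcp [ 0.5996 -0.1266  0.0462] y-axis [ 1.    -0.005  0.001] grip 0.402 f [ 0.3 -0.1 -0.8] q7 -0.24
shift [0.0006 0.0004 0.0092] turn -0.26
[275 280]
[275 270]
```

View pics/c.png

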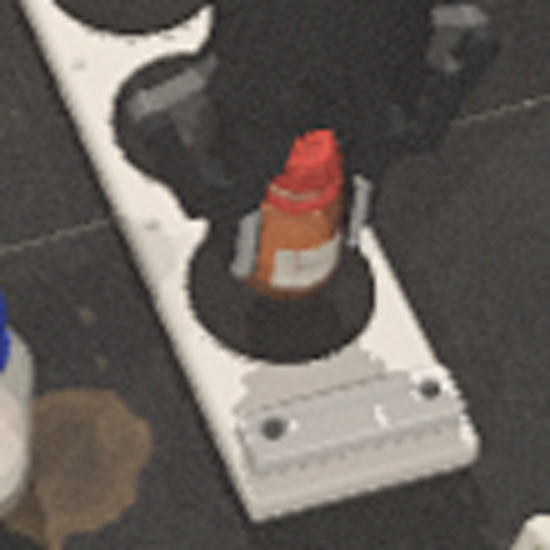

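The bottle is upright to within about 2°, with its base near (291,278) against the pad centre at (282,285). That is about 3–4 mm off, so I'll trim 2 mm and set it down.

```bash
python3 -m pendant '[[0.2,-0.001,-0.002,0.004,0],[0.2,-0.001,-0.002,0.008,0],[0.2,-0.001,-0.002,0.0095,0],[0.2,-0.001,-0.002,0.0095,0],[1,-0.001,-0.002,0.0095,0],[1,-0.001,-0.002,0.0095,0],[1,-0.001,-0.002,0.0095,0],[1,-0.001,-0.002,0.0095,0],[1,-0.001,-0.002,0.0095,0],[1,-0.001,-0.002,0.0095,0]]' 
python3 -m pendant '[[1,0,0,-0.03,0],[1,0,0,-0.07,0],[1,0,0,-0.12,0],[1,0,0,-0.16,0],[1,0,0,-0.16,0]]' >/dev/null
python3 st.py 0.455 0.266 0.19; python3 cap.py .6 -.126 .07 .11 .03
```

```text
time: 8.5
tcp_pos: [0.5971, -0.1279, 0.0358]
tcp_rot: [2.227, 2.216, -0.0]
ft_force: [-0.4, -0.7, 0.6]
grip_width: 0.993
t 9.0 tcp [ 0.6003 -0.1277  0.2022] y-axis [ 1.    -0.005  0.01 ] grip 0.998 f [0.1 0.9 0.4] q7 -0.13
shift [ 0.393  -0.1474  0.01  ] turn -0.29
scene top 0.0956 centre 0.5966 -0.1305 r 0.0132 128 mean [ 0.5963 -0.1304]
top top 0.0964 centre 0.5962 -0.1241 r 0.0125 54 mean [ 0.5961 -0.1231]
```

Red is on pad_4, 3–5 mm from centre, upright. White is next.

```bash
python3 -m pendant '[[1,0.393,-0.147,0,0],[1,0.393,-0.147,0,0],[1,0.393,-0.147,0,0],[1,0.393,-0.147,0,0],[1,0.393,-0.147,0,0],[1,0.393,-0.147,0,0],[1,0.393,-0.147,0,0],[1,0.393,-0.147,0,0],[1,0.393,-0.147,0,0],[1,0.393,-0.147,0,0]]' >/dev/null
python3 st.py 0.455 0.2665 0.10; python3 cap.py .455 .266 .065 .1 .03
```

```text
t 10.1 tcp [0.4493 0.269  0.1944] y-axis [ 1.     0.001 -0.003] grip 0.996 f [ 0.2 -0.6  0. ] q7 -0.91
shift [-0.0026  0.006   0.0944] turn 0.08
scene top 0.0842 centre 0.4537 0.2648 r 0.0082 32 mean [0.4534 0.2644]
top top 0.0858 centre 0.4564 0.2678 r 0.0085 36 mean [0.4563 0.2676]
```

```bash
python3 -m pendant '[[1,-0.002,0.006,0.04,0],[1,-0.002,0.006,0.08,0],[1,-0.002,0.006,0.094,0],[1,-0.002,0.006,0.094,0],[1,-0.002,0.006,0.094,0]]' >/dev/null
python3 st.py 0.455 0.2665 0.02
```

```text
t 10.7 tcp [0.4587 0.2637 0.1026] y-axis [ 1.    -0.006  0.   ] grip 1.001 f [ 0.1 -0.   1. ] q7 -0.99
shift [ 0.0028 -0.0037  0.0826] turn -0.33
```

```bash
python3 -m pendant '[[1,0.003,-0.003,0.04,0],[1,0.003,-0.003,0.07,0],[1,0.003,-0.003,0.082,0],[1,0.003,-0.003,0.082,0],[0.2,0.003,-0.003,0.082,0],[0.2,0.003,-0.003,0.082,0],[0.2,0.003,-0.003,0.082,0],[0.2,0.003,-0.003,0.082,0],[0.2,0.003,-0.003,0.082,0],[0.2,0.003,-0.003,0.082,0]]' >/dev/null
python3 st.py; python3 -m pendant '[[0.2,0,0,0,0],[0.2,0,0,0,0],[0.2,0,0,0,0],[0.2,0,0,0,0],[0.2,0,0,-0.03,0],[0.2,0,0,-0.08,0],[0.2,0,0,-0.13,0],[0.2,0,0,-0.16,0],[0.2,0,0,-0.16,0],[0.2,0,0,-0.16,0]]' >/dev/null; python3 st.py 0.604 -0.0415 0.18
```

```text
t 11.7 tcp [0.456  0.2672 0.0213] y-axis [ 1.    -0.005  0.002] grip 0.463 f [-0.8 -2.3  9.2] q7 -1.1
t 12.7 tcp [0.4554 0.2666 0.1805] y-axis [ 1.    -0.006  0.002] grip 0.459 f [-0.4 -0.  -1.1] q7 -0.92
shift [-0.3072  0.1503  0.0008] turn -0.32
```

```bash
python3 -m pendant '[[0.2,-0.05,0.025,0,0],[0.2,-0.1,0.05,0,0],[0.2,-0.14,0.07,0,0],[0.2,-0.18,0.09,0,0],[0.2,-0.22,0.11,0,0],[0.2,-0.26,0.13,0,0],[0.2,-0.307,0.15,0,0],[0.2,-0.307,0.15,0,0],[0.2,-0.307,0.15,0.03,0],[0.2,-0.307,0.15,0.06,0]]' >/dev/null
python3 -m pendant '[[0.2,0,0,0.02,0],[0.2,0,0,0.02,0],[0.2,0,0,0.02,0]]' >/dev/null
python3 st.py 0.604 -0.0415 0.043
```

```text
t 14.0 tcp [ 0.6028 -0.0405  0.0989] y-axis [ 1.    -0.005 -0.002] grip 0.458 f [ 0.7 -0.8  0.3] q7 -0.36
shift [-0.001   0.0013  0.0559] turn -0.26
```

```bash
python3 -m pendant '[[0.2,-0.001,0.001,0.03,0],[0.2,-0.001,0.001,0.045,0],[0.2,-0.001,0.001,0.052,0],[0.2,-0.001,0.001,0.055,0],[0.2,-0.001,0.001,0.056,0],[0.2,-0.001,0.001,0.056,0],[0.2,-0.001,0.001,0.056,0]]' >/dev/null; python3 st.py 0.604 -0.0415 0.043; python3 cap.py .604 -.0415 .085 .12 .03
```

```text
t 14.7 tcp [ 0.605  -0.042   0.0446] y-axis [ 1.    -0.005  0.001] grip 0.46 f [-0.2  0.5  0.1] q7 -0.4
shift [ 0.0005 -0.001   0.0016] turn -0.3
scene top 0.1189 centre 0.6027 -0.0434 r 0.0297 54 mean [ 0.5913 -0.0489]
top 0
```

```bash
python3 -m pendant '[[0.2,0,-0.001,0.0015,0],[0.2,0,-0.001,0.0015,0],[0.2,0,-0.001,0.0015,0],[1,0,-0.001,0.0015,0],[1,0,-0.001,0.0015,0],[1,0,-0.001,0.0015,0],[1,0,-0.001,0.0015,0],[1,0,-0.001,0.0015,0],[1,0,-0.001,0.0015,0],[1,0,-0.001,0.0015,0]]'
python3 -m pendant '[[1,0,0,-0.03,0],[1,0,0,-0.07,0],[1,0,0,-0.12,0],[1,0,0,-0.16,0],[1,0,0,-0.16,0]]' >/dev/null
python3 st.py 0.462 -0.151 0.19; python3 cap.py .604 -.042 .085 .12 .03;  python3 cap.py .462 -.151 .08 .115 .03
```

```text
time: 15.8
tcp_pos: [0.6035, -0.042, 0.0423]
tcp_rot: [2.227, 2.216, -0.0]
ft_force: [0.0, 0.3, 0.8]
grip_width: 0.999
t 16.3 tcp [ 0.6067 -0.0412  0.2087] y-axis [ 1.    -0.005  0.01 ] grip 1.001 f [ 0.3  0.  -0.3] q7 -0.29
shift [-0.1105 -0.1443  0.0173] turn -0.29
scene top 0.1062 centre 0.6022 -0.0437 r 0.0091 43 mean [ 0.6015 -0.0434]
top 0
scene top 0.1043 centre 0.4606 -0.1534 r 0.0184 252 mean [ 0.4607 -0.1526]
top 0
```

```bash
python3 -m pendant '[[1,-0.03,-0.04,0,0],[1,-0.06,-0.08,0,0],[1,-0.09,-0.12,0,0],[1,-0.109,-0.142,0,0],[1,-0.109,-0.142,0,0],[1,-0.109,-0.142,0.03,0],[1,-0.109,-0.142,0.05,0],[1,-0.109,-0.142,0.05,0],[1,-0.109,-0.142,0.05,0],[1,-0.109,-0.142,0.05,0]]' >/dev/null; python3 st.py 0.462 -0.151 0.077
```

```text
t 17.5 tcp [ 0.4618 -0.1498  0.1529] y-axis [ 1.    -0.004  0.001] grip 0.997 f [-0.1  0.3 -0.2] q7 -0.04
shift [-0.0013  0.0002  0.0759] turn -0.25
```

```bash
python3 -m pendant '[[1,-0.001,0,0.04,0],[1,-0.001,0,0.065,0],[1,-0.001,0,0.076,0],[1,-0.001,0,0.076,0],[0.2,-0.001,0,0.076,0],[0.2,-0.001,0,0.076,0],[0.2,-0.001,0,0.076,0],[0.2,-0.001,0,0.076,0],[0.2,-0.001,0,0.076,0],[0.2,-0.001,0,0.076,0]]' >/dev/null
python3 st.py; python3 -m pendant '[[0.2,0,0,0,0],[0.2,0,0,0,0],[0.2,0,0,0,0],[0.2,0,0,0,0],[0.2,0,0,-0.02,0],[0.2,0,0,-0.05,0],[0.2,0,0,-0.1,0],[0.2,0,0,-0.15,0],[0.2,0,0,-0.15,0],[0.2,0,0,-0.15,0]]' >/dev/null; python3 st.py 0.608 0.043 0.22
python3 - <<'E'
from h import *
s=manip.snapshot("scene");cv2.imwrite("pics/d.png",cv2.resize(s["pixels"][100:380,220:480,::-1],None,fx=2,fy=2))
E
```

```text
t 18.5 tcp [ 0.4617 -0.1515  0.0775] y-axis [ 1.    -0.005  0.002] grip 0.4 f [-1.6 -0.   8.9] q7 -0.14
t 19.5 tcp [ 0.4612 -0.1516  0.2273] y-axis [ 1.    -0.006  0.002] grip 0.405 f [-0.   0.1 -3.3] q7 0.03
shift [0.1954 0.1457 0.0072] turn -0.32
```

View pics/d.png

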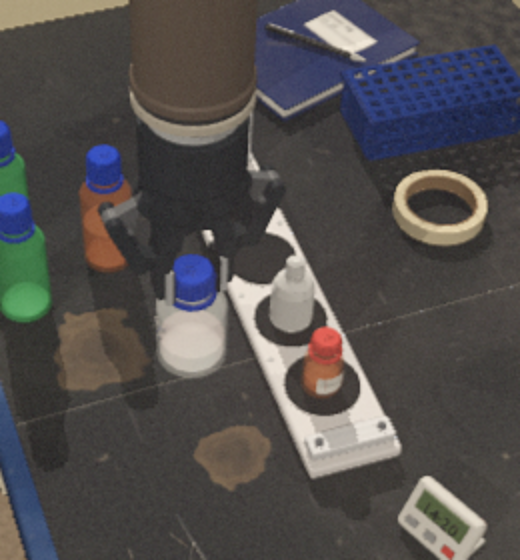

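The clear bottle hangs upright in the jaws at (192,315). White at (292,300) and red at (323,365) stand on their pads.

```bash
python3 -m pendant '[[0.2,0.03,0.02,0,0],[0.2,0.06,0.045,0,0],[0.2,0.095,0.07,0,0],[0.2,0.13,0.095,0,0],[0.2,0.165,0.12,0,0],[0.2,0.195,0.145,0,0],[0.2,0.195,0.145,0,0],[0.2,0.195,0.146,0.03,0],[0.2,0.195,0.146,0.06,0],[0.2,0.195,0.146,0.09,0]]' >/dev/null
python3 -m pendant '[[0.2,0,0,0.015,0],[0.2,0,0,0.02,0],[0.2,0,0,0.02,0],[0.2,0,0,0.02,0]]' >/dev/null
python3 st.py 0.608 0.043 0.0995; python3 - <<'E'
from h import *
s=manip.snapshot("scene");cv2.imwrite("pics/e.png",cv2.resize(s["pixels"][140:320,270:450,::-1],None,fx=3,fy=3))
E
```

```text
t 20.95 tcp [0.6087 0.0432 0.1174] y-axis [ 1.    -0.005  0.002] grip 0.398 f [-0.5 -0.3 -1.8] q7 -0.51
shift [-0.0002 -0.0007  0.0179] turn -0.29
```

View pics/e.png

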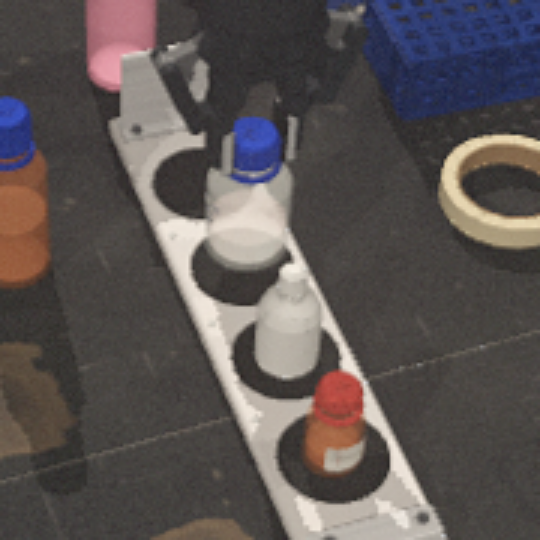

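The clear bottle is centred over pad_2, with its base near (248,240) and the pad at (240,270), so I'll lower and release it.

```bash
python3 -m pendant '[[0.2,0,-0.001,0.01,0],[0.2,0,-0.001,0.015,0],[0.2,0,-0.001,0.0175,0],[0.2,0,-0.001,0.0175,0],[1,0,-0.001,0.0175,0],[1,0,-0.001,0.0175,0],[1,0,-0.001,0.0175,0],[1,0,-0.001,0.0175,0],[1,0,-0.001,0.0175,0],[1,0,-0.001,0.0175,0]]'
python3 -m pendant '[[1,0,0,-0.02,0],[1,0,0,-0.06,0],[1,0,0,-0.11,0],[1,0,0,-0.13,0],[1,0,0,-0.13,0],[1,0,0,-0.13,0]]' >/dev/null
python3 st.py 0.467 0.113 0.21; python3 cap.py .608 .043 .11 .14 .03;  python3 cap.py .467 .113 .13 .155 .03
```

```text
time: 22.0
tcp_pos: [0.607, 0.043, 0.0988]
tcp_rot: [2.227, 2.216, 0.0]
ft_force: [1.3, 0.4, -1.0]
grip_width: 1.002
t 22.6 tcp [0.6069 0.0429 0.2288] y-axis [ 1.    -0.005  0.001] grip 1.001 f [-0.4  0.4 -0.3] q7 -0.44
shift [ 0.0694 -0.1403  0.0187] turn -0.3
scene top 0.1259 centre 0.6053 0.0419 r 0.0188 159 mean [0.6056 0.0415]
top 0
scene top 0.1448 centre 0.4658 0.1124 r 0.0167 134 mean [0.4656 0.1112]
top top 0.1462 centre 0.4685 0.1137 r 0.0158 134 mean [0.4683 0.1138]
```

```bash
python3 -m pendant '[[1,0.02,-0.045,0,0],[1,0.045,-0.09,0,0],[1,0.07,-0.14,0,0],[1,0.07,-0.14,0,0],[1,0.07,-0.14,0.03,0],[1,0.07,-0.14,0.04,0],[1,0.07,-0.14,0.04,0],[1,0.07,-0.14,0.04,0]]' >/dev/null; python3 st.py 0.467 0.113 0.110
```

```text
t 23.6 tcp [0.4677 0.1137 0.1888] y-axis [ 1.    -0.005 -0.001] grip 0.999 f [-0.  -0.4 -0.4] q7 -0.6
shift [-0.0008 -0.0006  0.0788] turn -0.31
```

```bash
python3 -m pendant '[[1,-0.001,0,0.04,0],[1,-0.001,0,0.065,0],[1,-0.001,0,0.079,0],[1,-0.001,0,0.079,0],[0.2,-0.001,0,0.079,0],[0.2,-0.001,0,0.079,0],[0.2,-0.001,0,0.079,0],[0.2,-0.001,0,0.079,0],[0.2,-0.001,0,0.079,0],[0.2,-0.001,0,0.079,0]]' >/dev/null
python3 st.py; python3 -m pendant '[[0.2,0,0,0,0],[0.2,0,0,0,0],[0.2,0,0,0,0],[0.2,0,0,0,0],[0.2,0,0,-0.02,0],[0.2,0,0,-0.05,0],[0.2,0,0,-0.09,0],[0.2,0,0,-0.11,0],[0.2,0,0,-0.11,0],[0.2,0,0,-0.11,0]]' >/dev/null; python3 st.py 0.612 0.1285 0.22
```

```text
t 24.6 tcp [0.4679 0.113  0.1108] y-axis [ 1.    -0.005  0.002] grip 0.373 f [-0.4 -0.7  6.3] q7 -0.7
t 25.6 tcp [0.4669 0.1122 0.2193] y-axis [ 1.    -0.006 -0.   ] grip 0.37 f [-0.1  0.2 -4.8] q7 -0.56
shift [ 0.0171  0.145  -0.0008] turn -0.32
```

Release height: 0.1108 + 0.0215 ≈ 0.132.

```bash
python3 -m pendant '[[0.2,0.005,0.03,0,0],[0.2,0.009,0.07,0,0],[0.2,0.013,0.11,0,0],[0.2,0.017,0.145,0,0],[0.2,0.017,0.145,0,0],[0.2,0.017,0.145,0,0],[0.2,0.017,0.145,0.03,0],[0.2,0.017,0.145,0.06,0],[0.2,0.017,0.145,0.07,0],[0.2,0.017,0.145,0.07,0]]' >/dev/null
python3 -m pendant '[[0.2,0,0,0,0],[0.2,0,0,0,0]]' >/dev/null
python3 st.py 0.612 0.1285 0.132; python3 - <<'E'
from h import *
s=manip.snapshot("scene");cv2.imwrite("pics/f.png",cv2.resize(s["pixels"][120:320,260:460,::-1],None,fx=3,fy=3))
E
```

```text
t 26.8 tcp [0.6131 0.1294 0.1514] y-axis [ 1.    -0.005  0.002] grip 0.373 f [ 0.5  0.3 -3. ] q7 -0.64
shift [-0.001  -0.0011  0.0194] turn -0.29
```

View pics/f.png

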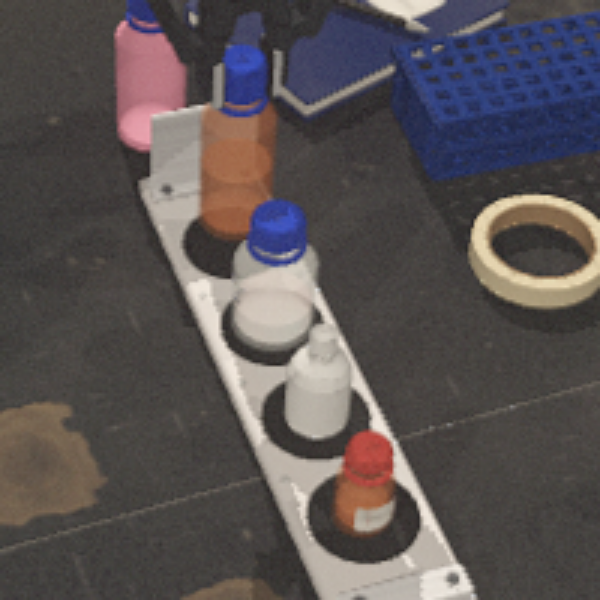

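The amber bottle hangs upright over pad_1, base near (237,220), with the other three standing. Lowering and releasing.

```bash
python3 -m pendant '[[0.2,-0.001,-0.001,0.01,0],[0.2,-0.001,-0.001,0.016,0],[0.2,-0.001,-0.001,0.019,0],[0.2,-0.001,-0.001,0.019,0],[1,-0.001,-0.001,0.019,0],[1,-0.001,-0.001,0.019,0],[1,-0.001,-0.001,0.019,0],[1,-0.001,-0.001,0.019,0],[1,-0.001,-0.001,0.019,0],[1,-0.001,-0.001,0.019,0]]'
python3 -m pendant '[[1,0,0,-0.02,0],[1,0,0,-0.06,0],[1,0,0,-0.1,0],[1,0,0,-0.1,0],[1,0,-0.05,-0.1,0],[1,0,-0.1,-0.1,0],[1,0,-0.15,-0.1,0],[1,0,-0.2,-0.1,0],[1,0,-0.22,-0.1,0],[1,0,-0.22,-0.1,0]]' >/dev/null
python3 -m pendant '[[1,-0.05,0,0,0],[1,-0.1,0,0,0],[1,-0.15,0,0,0],[1,-0.2,0,0,0],[1,-0.25,0,0,0],[1,-0.3,0,0,0],[1,-0.35,0,0,0],[1,-0.4,0,0,0],[1,-0.4,0,0,0],[1,-0.4,0,0,0]]' >/dev/null
python3 st.py
for a in ".612 .1285 .15 .18 .035" ".608 .043 .11 .14 .03" ".604 -.042 .085 .12 .03" ".598 -.126 .07 .11 .03"; do python3 cap.py $a; done
python3 - <<'E'
from h import *
s=manip.snapshot("top");a=s["pixels"][140:320,160:500,::-1];
for d in manip.landmark_of(s,"timer")[:1]: print("timer",w(s,d["location"]).round(3))
t=manip.snapshot("scene");b=t["pixels"][100:400,200:500,::-1]
cv2.imwrite("pics/g.png",np.vstack([cv2.resize(a,(600,318)),cv2.resize(b,(600,600))[:480]])[:600*2]) if 0 else (cv2.imwrite("pics/g.png",cv2.resize(a,(680,360))),cv2.imwrite("pics/h.png",cv2.resize(b,(600,600))))
E
```

```text
time: 27.85
tcp_pos: [0.6114, 0.128, 0.1307]
tcp_rot: [-2.227, -2.216, 0.0]
ft_force: [0.7, 0.4, 0.9]
grip_width: 0.997
t 29.85 tcp [ 0.3895 -0.2721  0.23  ] y-axis [ 1.    -0.008 -0.   ] grip 1.003 f [-0.6  0.2 -0.4] q7 0.39
scene top 0.1658 centre 0.6085 0.1275 r 0.0174 114 mean [0.6109 0.1246]
top top 0.1676 centre 0.6107 0.1303 r 0.0153 139 mean [0.6109 0.1297]
scene top 0.1256 centre 0.6044 0.042 r 0.0184 166 mean [0.6055 0.041 ]
top top 0.1273 centre 0.6075 0.0443 r 0.0169 144 mean [0.6078 0.0447]
scene top 0.1061 centre 0.6015 -0.043 r 0.0089 45 mean [ 0.6021 -0.0431]
top top 0.1077 centre 0.6046 -0.041 r 0.0081 35 mean [ 0.6041 -0.0404]
scene top 0.0956 centre 0.596 -0.1296 r 0.0139 133 mean [ 0.596  -0.1302]
top top 0.0967 centre 0.5978 -0.1268 r 0.0132 90 mean [ 0.5981 -0.127 ]
timer [0.609 0.047 0.021]
```

View pics/g.png

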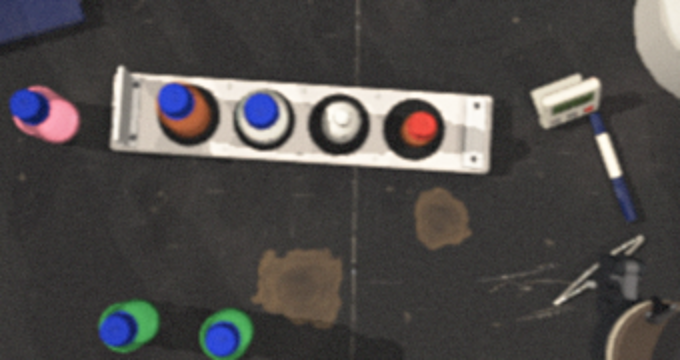

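View pics/h.png

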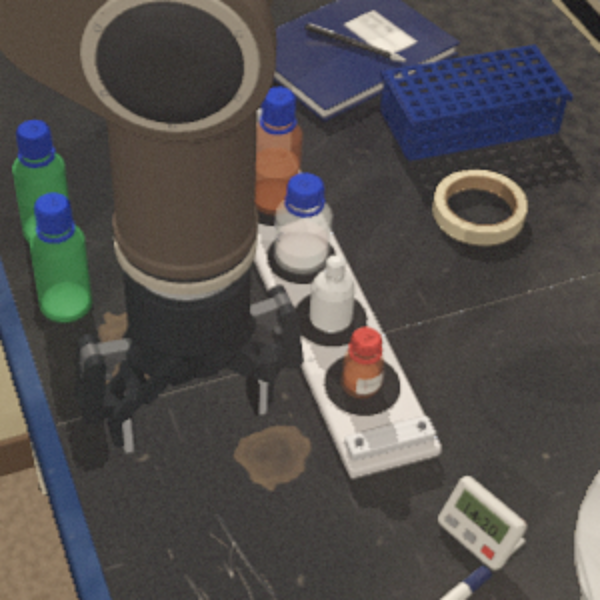

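All four bottles stand on their pads, 2–4 mm off centre at most in the top view. The timer is still at top-view pixel (443,190), where it started; the network's last "timer" hit landed on the clear bottle, so I discounted it. Handing in.

```bash
python3 -c "
from plant import manip
print(manip.job_done())"
```

```text
the job is handed in; nothing more can be done
None
```

All four bottles stand on their pads in the right order, and I handed the job in at about 30 s of the 102 s allowed. The slim amber bottle is on pad_1 next to the end plate, then clear on pad_2, white on pad_3 and red-capped on pad_4.

- **Position:** in the last checks the bottles were within about 2–4 mm of their pad centres (limit 12 mm). The red-capped bottle is furthest off, at about 3–4 mm, because I trimmed its position by eye.
- **Height:** each cap's top rose by the pad height, about 21 mm.
- **Upright and clear:** all four look upright in the last pictures, the gripper is open and away from everything, and no look-alike bottle was touched.
- **Checks that disagreed:**
  - The two cameras differ by about 2–3 mm throughout.
  - The network's last "timer" result landed on the clear bottle, so I ignored it. I judged the timer by the pictures instead, where it is at the same pixel as at the start.

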